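# Load the clip box under a ratchet hold-down

### The arm

A 6-joint arm with a two-finger parallel gripper is mounted at the origin on the work surface; the furniture and walls round the work are solid. World frame = base frame: x ahead of the robot, y to its left, z up, the work surface at z = 0. Lengths are in m, angles in rad, forces in N, time in s.
With the tool pointing down it reaches from about 0.25 to 0.8 m from the base axis. Payload 3.9 kg.
Tool frame: the origin (TCP) lies on the centre line of the jaws, within the pads' length; the fingertips stand 19 mm ahead of it and the grasp point (between the pads) is the TCP; z points along the fingers, y is the line along which they close (so a half turn about z gives the same grasp; the last joint's range is limited). The gripper opens to 85 mm and grips with 20 to 120 N. Pads are 22 mm wide; open, the fingers measure 114 mm over their backs; the gripper's body (76 mm by 85 mm) begins 54 mm behind the grasp point. The pads swing forward as they close: fully open they stand 13 mm farther back than shut.
Start: joints at [1.229, 0.26, -0.138, 1.173, 0, 1.571], TCP at [0.176, 0.495, 0.25] pointing down, gripper open.
Joint ranges: [-2.78, 2.78], [-0.83, 1.72], [-1.28, 1.37], [-1.9, 2.12], [-1.57, 1.48], [-3.14, 3.14]. Speed limits (rad/s): [2.57, 2.57, 3.14, 3.14, 3.14, 3.14].

### API

Orientations are given as a 3x3 rotation matrix whose columns are the frame's x, y, z axes.
In Python, from cell import readout, read_camera, order gives the robot as it stands. The module is installed in compiled form; this text tells all that it offers.
- The arm moves only by the tool play_rows, never from a script. Its argument "deltas" is a list of rows, each a list of 7 numbers: the closure, from 0 (fully open) to 1 (shut), then the shift along the world's x, y, z in mm, then the turn, a rotation vector about the world's x, y, z in rad. A call has 1 to 10 rows; each row is the pose to reach, as a shift and turn from the pose commanded when the call began; what a row does not reach only later rows make up. A row lasts 1/8 s, in which the tool goes at most 62.5 mm and 10.7 degrees, less where a joint would pass 70% of its speed; a pose out of reach is approached as far as the arm can. A call with a gripper value outside its range is refused whole. The fingers move at their own pace and stop on an object; "force" is the grip in N (left out, the last holds). Time passes only in rows, so rows that repeat a pose let the fingers close. It gives the time, the measured TCP pose, the force, the opening and the grip force at its end, in the units of the state.
- readout.get_state(): the state, without advancing time (a new reading comes with each control period).
- read_camera(name): name is "scene" or "side" or "wrist"; returns a dict with "pixels" (480x640x3 uint8, red, green, blue), "K" (3x3 intrinsics, pixels), "extrinsics" (4x4, takes a point from world to camera coordinates); the wrist camera has in their place "mount" (4x4, takes a point from camera to tool coordinates, whose origin is the TCP and whose axes are the flange's). Camera axes: x right, y up, looking along -z (the intrinsics and any distortion apply to the point x, -y, -z); pixel columns grow to the right and rows downward; lengths in m; the calibration is good to about 2 mm. A picture is of the moment at which its call begins: read the wrist's pose just before it. There is no depth.
- order.hand_in(): hands the job in; it is judged then, once.
The state is a dict: "time": time; "joints": joint angles; "qd": joint speeds; "joint_efforts": joint torques, N m; "position": TCP position; "ee_rot": TCP orientation; "contact_force": force on the tool from outside, world axes, zero at the start; "torque": the same for the moment, N m; "finger_gap": finger opening in m; "grasp_force": force on a finger pad.
Only numpy, scipy, OpenCV 4.12 (cv2) and the standard library are available. Lean on these libraries where they do the work, as an engineer would, in place of code of your own. Each camera call takes 0.05 s, during which the arm holds its last target. There are 200 camera calls.

### The job

Pull the hold-down stand's rail up, click by click, until it comes gently up against its stop screw, and let go so that it stands on its pawl. Slide the open box of clips under the raised foot until it rests gently against the two back stop posts, then press the pawl's thumb pad down to its stop, softly, and keep it there until the foot has sunk onto the box; let go of everything. Leave the other things where they are.

Things in the scene. Friction and masses are not known exactly. Their poses are not given: they have to be found in the camera images.
- stand: grey hold-down stand fixed to the bench, 138 mm high, in one of two gaps between the expressors. Origin: on the bench on the rail's axis; x points from its open front to its back plate, z up, y to the robot's left; turned at most 5 degrees. Two floor guides 12 mm high form a 64 mm wide channel along x, from a flared mouth at x = -108 mm to two back stop posts, 26 mm high, faces at x = -14 mm
- rail: steel toothed rail, about 0.4 kg, sliding up and down in the stand, with a flat aluminium foot (58 mm wide, x = -56 to -20 mm of the stand) and a handle on top. Origin: the stand's origin at rail_travel 0, rising with the rail. Pulling it up takes 5 to 13 N, in ripples; with the pawl lifted clear it sinks by its weight, damped, at about 70 mm/s
- rail_travel (a joint): height of the rail in m, 0 at the bottom, growing upward. The foot's underside is 12 mm above the bench at 0, so it lies on the 30 mm high box at 0.018. The teeth, 12 mm apart, hold the rail at about 0.002, 0.014, 0.026, 0.038 or 0.050; the stop screw ends the travel somewhere from 0.051 to 0.060, so that it comes to stand on the last of these
- handle (a point): centre of the black handle tab at the top of the rail: 26 mm along the stand's x, 16 mm along its y, 34 mm high (17 mm above and below this point); 171 mm above the bench at rail_travel 0, rising with the rail. The top of the stand under it is at 138 mm
- foot (a point): centre of the underside of the rail's foot
- pawl: sprung steel pawl, a bell crank on the stand's left side (+y); origin on its pivot, 19 mm left of the rail's axis, 98 mm up
- pawl_lift (a joint): angle of the pawl in rad: 0.02 to 0.04 when its tip lies in the teeth; pressing its thumb pad down lifts the tip out of the teeth; clear of them from about 0.17; rubbery end stop from 0.195. Springs back when let go
- pawl_pad (a point): centre of the top face of the pawl's thumb pad, a steel plate 24 x 22 mm, 5 mm thick, 75 mm left (+y) of the rail's axis, 109 mm up at rest. It goes down about 9 mm to the stop; 5 to 6 N start it, 6 to 7 N bring it to the stop, where the force rises steeply. More than 20 N may bend it
- stop_screw: vertical stop screw with a black head in a bracket on the stand's right (-y); how far it is screwed in differs each time. Origin: centre of its lower end, which a lug on the rail meets at the top of the travel (lug top 42 mm above the bench at rail_travel 0; it gives 1 mm under some 8 N; more than 25 N may bend it)
- clip_box: clear open-topped box of clips, 56 x 81 x 30 mm high, walls 2 mm, about 0.1 kg; origin at the centre of its underside; its y axis runs along its 81 mm length. It stands in front of the stand's mouth, its length along the channel within 7 degrees. Home: its end against the back stop posts, its centre 54.5 mm in front of the rail's axis. More than 20 N against the stand may crack it
- box_center (a point): centre of the clip box, 15 mm above its underside
- cleaner: bystander: pale blue plastic bottle, 68 mm across, 175 mm high, standing in the other gap; origin at its underside's centre
- label_roll: bystander: white label roll lying flat, 68 mm across, 41 mm high; origin at its underside's centre
- hemostat_2: bystander: blue tube clamp lying flat on the bench behind the expressors, 88 x 138 x 7 mm
- marker_3: bystander: dark marker pen lying on the bench behind the expressors, 11 x 132 x 12 mm
There are look-alikes about, which are no part of the job. Leave any brown look-alike of the clip_box alone.

How it is judged:
On the way, in this order (a step that is already met when the one before it is completed fails the run):
1. the rail has been pulled up against its stop screw (contact force between rail and stop_screw above 2 N and value of joint rail_travel above 0.046 m), for 0.05 s.
2. the rail has been let go and stands high on its pawl (contact force between the fingers and rail below 0.3 N and value of joint rail_travel above 0.046 m and value of joint pawl_lift below 0.09 rad), for 0.2 s.
3. the box is home against the back stop posts under the raised foot (x of clip_box in the frame of stand above -0.0585 m and y of clip_box in the frame of stand between -0.006 and 0.006 m and value of joint rail_travel above 0.046 m), for 0.2 s.
4. the pawl is lifted clear of the teeth by its thumb pad (value of joint pawl_lift above 0.16 rad and contact force between the fingers and pawl above 1 N), for 0.1 s.
At the end, for the whole second after the job is handed in: The foot lies on the box with more than 1 N (rail_travel 0.014 to 0.022), the pawl is released (below 0.15 rad), and the box stands level and at rest in the channel, within 5 mm of the back stop posts and 6 mm of the channel's middle (contact force between rail and clip_box above 1 N and value of joint rail_travel between 0.014 and 0.022 m and value of joint pawl_lift below 0.15 rad and x of clip_box in the frame of stand above -0.0595 m and y of clip_box in the frame of stand between -0.006 and 0.006 m and angle between clip_box's own z axis and vertical below 0.06 rad and linear speed of clip_box below 0.01 m/s); the robot touches nothing.
It fails at once if the rail pulled hard against its stop screw (over 25 N) (contact force between rail and stop_screw above 25 N).
It fails at once if the pawl pressed hard (over 20 N) (contact force between the fingers and pawl above 20 N).
It fails at once if the box rammed against the stand (over 20 N) (contact force between clip_box and stand above 20 N).
It fails at once if a bystander moved by more than 30 mm (distance of any of cleaner, label_roll, hemostat_2, marker_3 from where it was at the start of the episode above 0.03 m).
It also fails if it takes over 72 s, if anything falls off the work surface, if the arm or the gripper's body presses on something with over 40 N, if the wrist force passes 120 N, or if a joint passes its speed limit or range.

## Working session

There is one attempt and no reset: what is moved stays moved. The work goes in short steps, Python scripts to look and compute and a tool call to move; the robot and the scene stay as the last step left them, time stands still between calls to the robot, and variables do not carry over. Pictures are saved under pics/ and viewed, at most 10 in all, crops included, and the job is handed in when it is done.

Besides the shell and the picture viewer there is one more tool, called after "Emit:" by a JSON object that holds its "op" and its "data", one argument or row to a line. play_rows: Moves the arm, as the interface text tells. Its arguments: {"type":"object","properties":{"deltas":{"type":"array"},"force":{"type":"number"}},"required":["deltas"]}

```bash
mkdir -p pics; cat > h.py <<'E'
import numpy as np, cv2
from cell import readout, read_camera, order
def snap(n,f):
    s=readout.get_state(); c=read_camera(n); cv2.imwrite(f'pics/{f}.png',c['pixels'][:,:,::-1])
    if n=='wrist':
        T=np.eye(4);T[:3,:3]=s['ee_rot'];T[:3,3]=s['position']; E=np.linalg.inv(T@np.array(c['mount']))
    else: E=np.array(c['extrinsics'])
    np.savez(f'pics/{f}.npz',K=c['K'],E=E); return c
def load(f):
    d=np.load(f'pics/{f}.npz'); return d['K'],d['E']
def ray(f,u,v):
    K,E=load(f); W=np.linalg.inv(E); d=np.linalg.inv(K)@[u,v,1]; d=np.array([d[0],-d[1],-d[2]])
    return W[:3,3], W[:3,:3]@d
def plane(f,u,v,z):
    o,d=ray(f,u,v); return o+d*(z-o[2])/d[2]
def proj(f,P):
    K,E=load(f); p=E[:3,:3]@np.array(P)+E[:3,3]; p=K@[p[0],-p[1],-p[2]]; return p[:2]/p[2]
def tri(f,a,g,b):
    o,d=ray(f,*a);p,e=ray(g,*b); d/=np.linalg.norm(d);e/=np.linalg.norm(e)
    s=np.linalg.lstsq(np.c_[d,-e],p-o,rcond=None)[0]; A=o+d*s[0];B=p+e*s[1]; return (A+B)/2,np.linalg.norm(A-B)
E
python3 - <<'E'
from h import *
for n in('scene','side'):
    c=snap(n,n);print({k:v for k,v in c.items() if k!='pixels'})
print(readout.get_state())
E
```

```text
{'K': array([[471.1527086 ,   0.        , 326.04616236],
       [  0.        , 471.1527086 , 238.41957714],
       [  0.        ,   0.        ,   1.        ]]), 'extrinsics': array([[ 0.79131513,  0.61119881, -0.01601197, -0.54665869],
       [-0.40248815,  0.54045515,  0.73885825,  0.06680563],
       [ 0.46024304, -0.57822508,  0.67367062, -1.38563372],
       [ 0.        ,  0.        ,  0.        ,  1.        ]])}
{'K': array([[463.54622342,   0.        , 319.43231197],
       [  0.        , 463.54622342, 239.73516086],
       [  0.        ,   0.        ,   1.        ]]), 'extrinsics': array([[ 0.99955226, -0.02668862, -0.0135275 , -0.59343675],
       [ 0.02419301,  0.45485725,  0.89023569, -0.17405469],
       [-0.01760609, -0.89016437,  0.45529927, -1.00694928],
       [ 0.        ,  0.        ,  0.        ,  1.        ]])}
{'time': 0.1, 'joints': array([ 1.22899711e+00,  2.60637660e-01, -1.39267818e-01,  1.17267405e+00,
        3.66755266e-07,  1.57080702e+00]), 'qd': array([ 3.14243244e-04, -1.73035998e-03,  3.71297158e-03, -6.23122277e-04,
       -3.08806611e-04, -1.09852882e-05]), 'joint_efforts': array([-2.13270200e-04, -4.06507409e+01,  2.54527348e+01,  1.00574797e-02,
       -1.43215946e-06, -1.00768972e-05]), 'position': array([0.17577601, 0.49408278, 0.24952745]), 'ee_rot': array([[-9.42149542e-01,  3.35192307e-01, -5.98042867e-04],
       [ 3.35192840e-01,  9.42148045e-01, -1.67992288e-03],
       [ 3.47692024e-07, -1.78319826e-03, -9.99998410e-01]]), 'contact_force': array([-0.37103171, -0.05630083, -0.3024224 ]), 'torque': array([-0.01476722,  0.004255  ,  0.06155463]), 'grasp_force': 0.0, 'finger_gap': 0.08533229419191099}
```

View pics/scene.png

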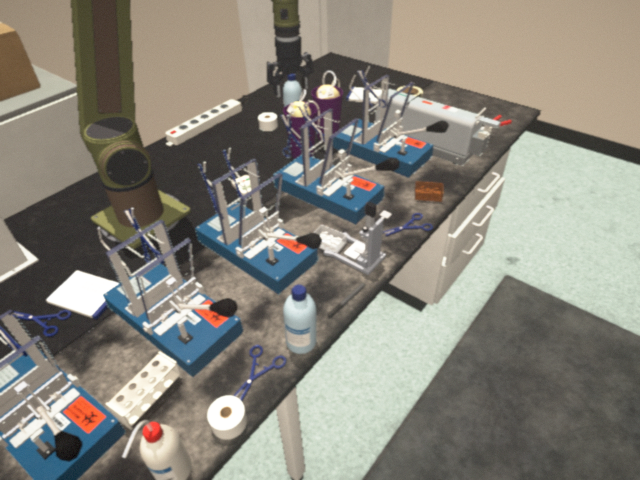

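View pics/side.png

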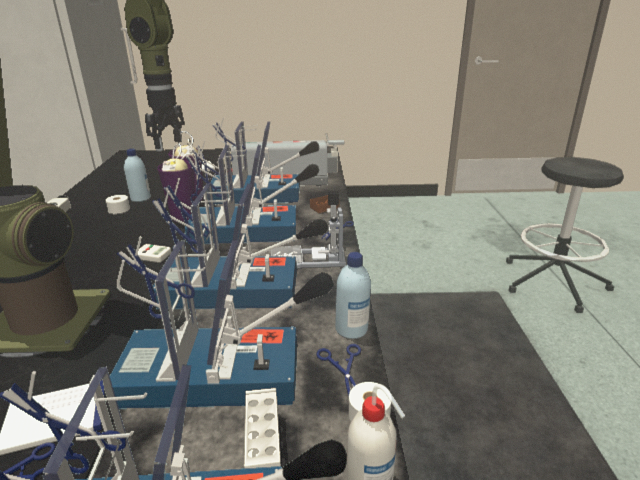

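Scene: the grey stand is at about (370,240), with a clear box near (335,243). A brown look-alike sits at (429,191). The cleaner is at (300,320). In the side view the stand is at about (325,240). I'll enlarge both.

```bash
python3 - <<'E'
from h import *
a=cv2.imread('pics/scene.png')[195:285,300:420]; b=cv2.imread('pics/side.png')[195:285,270:390]
r=lambda x:cv2.resize(x,None,fx=5,fy=5,interpolation=cv2.INTER_CUBIC)[:, :600]
cv2.imwrite('pics/c1.png',r(a));cv2.imwrite('pics/c2.png',r(b))
print(plane('scene',350,262,0),plane('side',320,265,0))
E
```

```text
[6.05219125e-01 2.13173974e-01 1.11022302e-16] [0.60069459 0.2067319  0.        ]
```

View pics/c1.png

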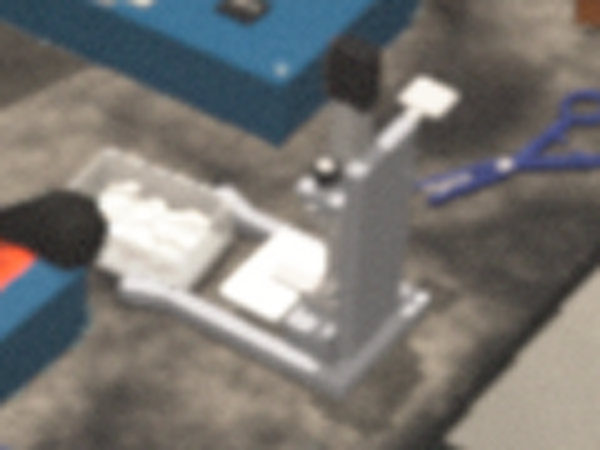

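View pics/c2.png

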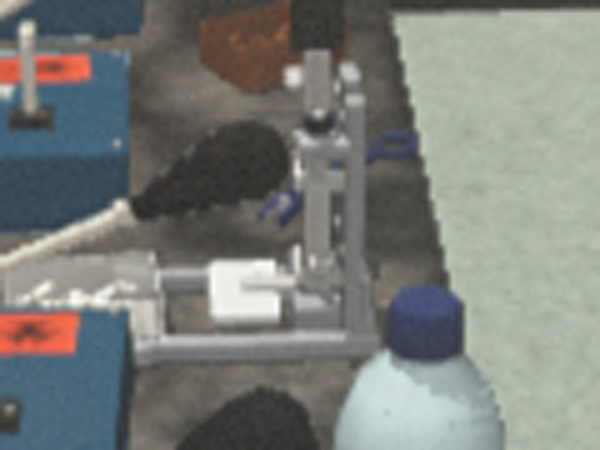

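```bash
python3 - <<'E'
from h import *
for f,roi in(('scene',(355,195,390,222)),('side',(322,175,345,208))):
    im=cv2.imread(f'pics/{f}.png'); x0,y0,x1,y1=roi
    m=(im[y0:y1,x0:x1].max(2)<60).astype(np.uint8)
    n,l,s,c=cv2.connectedComponentsWithStats(m)
    print(f,[(s[i]+[x0,y0,0,0,0],c[i]+[x0,y0]) for i in range(1,n) if s[i,4]>20])
print('pad',plane('scene',385.8,214.4,.109))
for p in((425,293),(335,380),(125,285),(225,190)): print(plane('scene',300+p[0]/5,195+p[1]/5,.012))
for p in((100,160),(200,280),(225,190),(70,190),(105,285)): print('box',plane('scene',300+p[0]/5,195+p[1]/5,.03))
for p in((130,345),(370,350),(155,255)): print('side',plane('side',270+p[0]/5,195+p[1]/5,.012))
# knob: scene centre (50+?,235), side (250,160)
print('knob',tri('scene',(300+60/5,195+230/5),'side',(270+240/5,195+165/5)))
E
```

```text
scene [(array([365, 204,  10,  13,  93]), array([369.80645161, 210.11827957]))]
side [(array([328, 194,  10,  11,  50]), array([332.06, 199.64]))]
pad [0.64029011 0.31751206 0.109     ]
[0.66734858 0.2833909  0.012     ]
[0.66486801 0.20300384 0.012     ]
[0.53764351 0.19412151 0.012     ]
[0.53568421 0.28651783 0.012     ]
box [0.47803357 0.24920851 0.03      ]
box [0.57812581 0.20572857 0.03      ]
box [0.54739121 0.27005302 0.03      ]
box [0.48031065 0.22013956 0.03      ]
box [0.54102863 0.17340332 0.03      ]
side [0.53917886 0.1942486  0.012     ]
side [0.66111384 0.18308201 0.012     ]
side [0.55109384 0.29208943 0.012     ]
knob (array([0.59477917, 0.07797863, 0.16846728]), np.float64(0.0005265029306526629))
```

Emit:
{"op": "play_rows", "data": {
  "deltas": [
    [0,0,0,60,0,0,0],
    [0,10,-5,120,0,0,0.1],
    [0,50,-30,150,0,0,0.2],
    [0,100,-65,150,0,0,0.3],
    [0,150,-100,150,0,0,0.342],
    [0,200,-135,150,0,0,0.342],
    [0,250,-170,150,0,0,0.342],
    [0,300,-205,150,0,0,0.342],
    [0,340,-255,150,0,0,0.342],
    [0,340,-255,150,0,0,0.342]
  ]
}}

```text
time: 1.35
position: [0.5183, 0.2362, 0.399]
ee_rot: [[-1.0, 0.006, -0.001], [0.006, 1.0, -0.002], [0.001, -0.002, -1.0]]
contact_force: [-0.6, 0.1, 0.1]
finger_gap: 0.0852
grasp_force: 0.0
```

```bash
python3 - <<'E'
from h import *
c=snap('wrist','w1'); print(c['mount']); s=readout.get_state(); print(s['position'],s['ee_rot'],s['time'])
E
```

```text
[[ 7.18960346e-04  9.51473358e-01  3.07730292e-01  7.82080770e-02]
 [ 9.99999112e-01 -3.38864191e-04 -1.28859416e-03 -1.31206607e-03]
 [-1.12178424e-03  3.07730945e-01 -9.51472757e-01 -1.23874976e-01]
 [ 0.00000000e+00  0.00000000e+00  0.00000000e+00  1.00000000e+00]]
[0.51704836 0.23773496 0.39933912] [[-9.99990694e-01  3.97421923e-03 -1.67831217e-03]
 [ 3.97532714e-03  9.99991882e-01 -6.57312833e-04]
 [ 1.67568624e-03 -6.63978556e-04 -9.99998376e-01]] 1.4
```

View pics/w1.png

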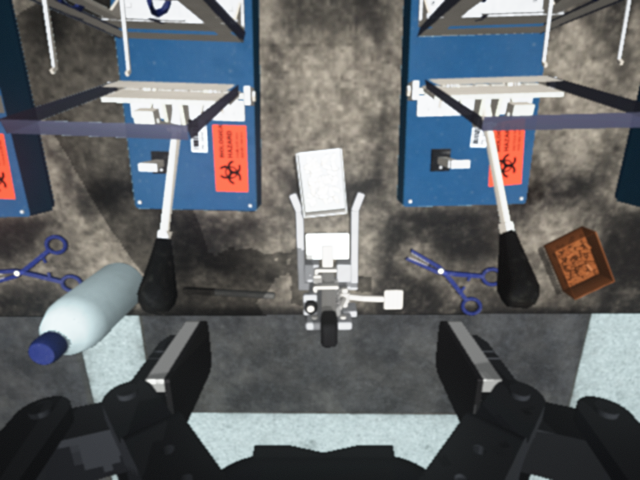

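The wrist view is clear. Box top corners are (296,152), (340,148), (348,212) and (303,217). The pad is at (393,299) and the handle at (329,327). The guide tops run along about (301,240) and (357,240). The only brown box, the look-alike at (578,262), is well away, so the clear box at (322,183) in the mouth is the one meant.

```bash
python3 - <<'E'
from h import *
im=cv2.imread('pics/w1.png'); g=cv2.cvtColor(im,cv2.COLOR_BGR2GRAY); hsv=cv2.cvtColor(im,cv2.COLOR_BGR2HSV)
# box: bright region
m=((g>165)&(hsv[...,1]<40)).astype(np.uint8)
def comp(roi,m):
    x0,y0,x1,y1=roi; k=np.zeros_like(m);k[y0:y1,x0:x1]=m[y0:y1,x0:x1]
    n,l,s,c=cv2.connectedComponentsWithStats(k); i=1+np.argmax(s[1:,4]); pts=np.argwhere(l==i)[:,::-1].astype(np.float32)
    return cv2.minAreaRect(pts),c[i],s[i]
r,c,s=comp((285,140,355,222),m); b=cv2.boxPoints(r);print('box',r,s[4]); W=[plane('w1',*p,.03) for p in b];print(np.round(W,4),np.mean(W,0),[np.linalg.norm(W[i]-W[(i+1)%4]) for i in range(4)])
r,c,s=comp((383,285,408,315),m); print('pad',r,c,plane('w1',*r[0],.109))
b=cv2.boxPoints(r);W=[plane('w1',*p,.109) for p in b];print(np.round(W,4))
r,c,s=comp((318,305,340,350),(g<50).astype(np.uint8)); print('handle',r,c,[plane('w1',*c,z) for z in(.171,.188)], np.round([plane('w1',*p,.188) for p in cv2.boxPoints(r)],4))
# guides
for v in range(215,285,8):
    row=g[v]; print(v,[int(x) for x in row[288:368:2]])
for p in((301,240),(357,240)): print(plane('w1',*p,.012))
E
```

```text
box ((316.6875915527344, 180.23019409179688), (79.32451629638672, 55.972312927246094), 85.8150863647461) 3276
[[0.4636 0.1898 0.03  ]
 [0.4592 0.2577 0.03  ]
 [0.5576 0.2661 0.03  ]
 [0.5627 0.1939 0.03  ]] [0.51078428 0.22686822 0.03      ] [np.float64(0.06806094320371645), np.float64(0.09879177306158375), np.float64(0.07238907016195503), np.float64(0.09913440894526218)]
pad ((392.5, 299.5), (19.0, 19.0), 90.0) [392.74734043 299.26595745] [0.63628106 0.31471299 0.109     ]
[[0.6242 0.3032 0.109 ]
 [0.6243 0.3251 0.109 ]
 [0.6485 0.3264 0.109 ]
 [0.6484 0.3042 0.109 ]]
handle ((328.5, 328.5), (35.0, 15.0), 90.0) [328.50310559 328.80745342] [array([0.6391108 , 0.23971378, 0.171     ]), array([0.62950574, 0.23951413, 0.188     ])] [[0.6105 0.2324 0.188 ]
 [0.6106 0.2466 0.188 ]
 [0.6485 0.2468 0.188 ]
 [0.6484 0.2322 0.188 ]]
215 [103, 103, 111, 113, 208, 240, 235, 183, 230, 194, 208, 219, 226, 222, 218, 223, 235, 239, 233, 212, 203, 201, 194, 181, 176, 168, 153, 142, 131, 122, 108, 114, 229, 239, 238, 193, 136, 142, 146, 151]
223 [121, 129, 128, 119, 189, 241, 241, 227, 145, 138, 136,
[... 928 characters left out ...]
41, 237, 159, 141, 145, 137, 132]
263 [117, 94, 86, 90, 100, 152, 165, 162, 123, 92, 94, 94, 104, 121, 122, 112, 100, 211, 251, 251, 250, 251, 237, 101, 98, 127, 131, 130, 126, 125, 123, 154, 237, 242, 238, 160, 143, 148, 151, 133]
271 [87, 83, 85, 90, 96, 139, 162, 158, 141, 157, 158, 157, 154, 184, 252, 250, 248, 249, 249, 248, 249, 249, 249, 250, 233, 232, 237, 236, 236, 236, 237, 228, 234, 239, 235, 169, 157, 155, 149, 140]
279 [152, 149, 101, 91, 94, 125, 159, 159, 147, 159, 190, 199, 182, 183, 186, 186, 181, 135, 128, 135, 134, 134, 135, 126, 144, 226, 238, 239, 238, 237, 236, 225, 235, 239, 236, 126, 85, 93, 95, 88]
[0.59265729 0.20428916 0.012     ]
[0.59306056 0.28056702 0.012     ]
```

```bash
python3 - <<'E'
from h import *
a=cv2.imread('pics/w1.png')[140:350,280:420]
cv2.imwrite('pics/c3.png',cv2.resize(a,None,fx=2.85,fy=2.85,interpolation=cv2.INTER_CUBIC))
E
```

```text
(no output)
```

View pics/c3.png

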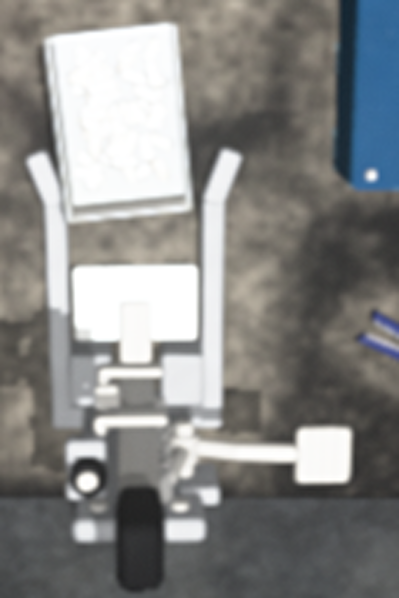

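```bash
python3 - <<'E'
from h import *
P=lambda p,z:plane('w1',280+p[0]/2.85,140+p[1]/2.85,z)[:2].round(4)
print('box',[P(p,.03) for p in((45,38),(174,25),(190,205),(67,218))],'back',)
B=np.array([P(p,.03) for p in((45,38),(174,25),(190,195),(67,208))]);print(B.mean(0),np.linalg.norm(B[0]-B[1]),np.linalg.norm(B[1]-B[2]))
print('guides L in/out',P((66,200),.012),P((70,310),.012),P((45,200),.012),P((54,420),.012),'R in',P((203,200),.012),P((203,350),.012),P((222,200),.012),P((221,420),.012))
print('mouth',P((35,155),.012),P((235,155),.012),'foot',P((73,265),.02),P((198,265),.02))
print('screw head',P((90,472),.12))
E
```

```text
box [array([0.4763, 0.2015]), array([0.4711, 0.257 ]), array([0.55  , 0.2649]), array([0.5557, 0.2093])] back
[0.510975 0.2332  ] 0.05574307131832618 0.07471880620031343
guides L in/out [0.5513 0.2081] [0.6052 0.2089] [0.5512 0.1983] [0.6627 0.1998] R in [0.5516 0.272 ] [0.6261 0.2733] [0.5517 0.2809] [0.6631 0.2828]
mouth [0.5301 0.1943] [0.5306 0.2864] foot [0.5805 0.2112] [0.5809 0.2696]
screw head [0.6382 0.2211]
```

Everything agrees: the stand axis is about (0.638, 0.240), with yaw about 0.01. The box centre is about (0.513, 0.233), yawed about +0.1, and its measured sizes are right. Next I go to the handle.

Emit:
{"op": "play_rows", "data": {
  "deltas": [
    [0,40,1,-20,0,0,0],
    [0,80,1,-60,0,0,0],
    [0,121,1,-110,0,0,0],
    [0,121,1,-150,0,0,0],
    [0,121,1,-150,0,0,0],
    [0,121,1,-150,0,0,0]
  ]
}}

```text
time: 2.15
position: [0.6368, 0.2419, 0.2525]
ee_rot: [[-1.0, -0.002, 0.002], [-0.002, 1.0, 0.001], [-0.002, 0.001, -1.0]]
contact_force: [0.8, 0.1, 0.8]
finger_gap: 0.0854
grasp_force: 0.0
```

```bash
python3 - <<'E'
from h import *
s=readout.get_state(); print(s['position'],s['ee_rot'].round(4).tolist())
c=snap('wrist','w2')
snap('scene','s2');snap('side','d2')
a=c['pixels'][200:480,140:500,::-1];cv2.imwrite('pics/c4.png',cv2.resize(a,None,fx=2,fy=2))
E
```

```text
[0.63677145 0.24189648 0.25245032] [[-1.0, -0.0018, 0.002], [-0.0018, 1.0, 0.001], [-0.002, 0.001, -1.0]]
```

View pics/c4.png

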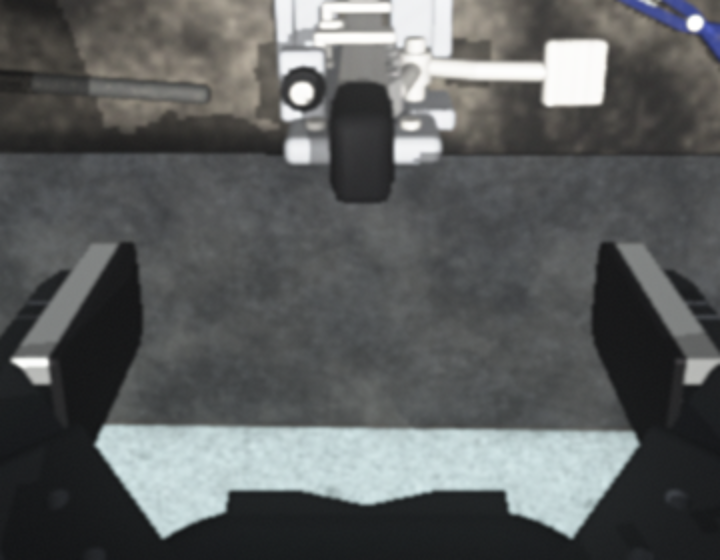

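The handle top's far edge is at crop y≈200, columns 330–394. It sits centred between the jaws, and the pad is at crop (575,73).

```bash
python3 - <<'E'
from h import *
P=lambda p,z:plane('w2',140+p[0]/2,200+p[1]/2,z).round(4)
print('far top edge',P((330,200),.190),P((394,200),.190),'front bottom',P((335,90),.156))
print('pad',P((575,73),.109),P((545,42),.109),P((606,105),.109))
E
```

```text
far top edge [0.6473 0.2315 0.19  ] [0.6473 0.2482 0.19  ] front bottom [0.628  0.2317 0.156 ]
pad [0.6363 0.3153 0.109 ] [0.625  0.3038 0.109 ] [0.6483 0.3275 0.109 ]
```

Emit:
{"op": "play_rows", "data": {
  "deltas": [
    [0,2,-1,-30,0,0,0],
    [0,2,-1,-60,0,0,0],
    [0,2,-1,-78,0,0,0],
    [0,2,-1,-78,0,0,0],
    [0,2,-1,-78,0,0,0]
  ]
}}

```text
time: 2.92
position: [0.6399, 0.2401, 0.1744]
ee_rot: [[-1.0, -0.0, 0.003], [-0.0, 1.0, 0.001], [-0.003, 0.001, -1.0]]
contact_force: [-0.1, -0.2, 0.7]
finger_gap: 0.0853
grasp_force: 0.0
```

Emit:
{"op": "play_rows", "data": {
  "deltas": [
    [0.5,0,0,-1,0,0,0],
    [0.9,0,0,-1,0,0,0],
    [1,0,0,-1,0,0,0],
    [1,0,0,-1,0,0,0],
    [1,0,0,-1,0,0,0],
    [1,0,0,-1,0,0,0]
  ],
  "force": 30
}}

```text
time: 3.68
position: [0.639, 0.2404, 0.1715]
ee_rot: [[-1.0, -0.001, 0.0], [-0.001, 1.0, 0.001], [-0.0, 0.001, -1.0]]
contact_force: [-1.5, 3.9, 0.8]
finger_gap: 0.0155
grasp_force: 35.0
```

Emit:
{"op": "play_rows", "data": {
  "deltas": [
    [1,0,0,4,0,0,0],
    [1,0,0,8,0,0,0],
    [1,0,0,12,0,0,0],
    [1,0,0,16,0,0,0],
    [1,0,0,20,0,0,0],
    [1,0,0,24,0,0,0],
    [1,0,0,28,0,0,0],
    [1,0,0,32,0,0,0],
    [1,0,0,36,0,0,0],
    [1,0,0,40,0,0,0]
  ]
}}

```text
time: 4.92
position: [0.639, 0.2404, 0.2088]
ee_rot: [[-1.0, -0.001, -0.002], [-0.001, 1.0, 0.0], [0.002, 0.0, -1.0]]
contact_force: [3.7, 5.2, -12.6]
finger_gap: 0.0157
grasp_force: 33.4
```

Emit:
{"op": "play_rows", "data": {
  "deltas": [
    [1,0,0,1.5,0,0,0],
    [1,0,0,3,0,0,0],
    [1,0,0,4.5,0,0,0],
    [1,0,0,6,0,0,0],
    [1,0,0,7.5,0,0,0],
    [1,0,0,9,0,0,0],
    [1,0,0,9,0,0,0]
  ]
}}

```text
time: 5.8
position: [0.639, 0.2404, 0.2193]
ee_rot: [[-1.0, -0.001, -0.001], [-0.001, 1.0, 0.001], [0.001, 0.001, -1.0]]
contact_force: [0.5, 5.4, -4.1]
finger_gap: 0.0156
grasp_force: 34.5
```

Emit:
{"op": "play_rows", "data": {
  "deltas": [
    [1,0,0,0.7,0,0,0],
    [1,0,0,1.4,0,0,0],
    [1,0,0,1.4,0,0,0]
  ]
}}

```text
time: 6.18
position: [0.639, 0.2404, 0.2204]
ee_rot: [[-1.0, -0.001, -0.001], [-0.001, 1.0, 0.001], [0.001, 0.001, -1.0]]
contact_force: [2.0, 4.7, -7.4]
finger_gap: 0.0154
grasp_force: 33.9
```

Emit:
{"op": "play_rows", "data": {
  "deltas": [
    [1,0,0,0.7,0,0,0],
    [1,0,0,1.4,0,0,0],
    [1,0,0,1.4,0,0,0]
  ]
}}

```text
time: 6.55
position: [0.639, 0.2404, 0.2217]
ee_rot: [[-1.0, -0.001, -0.001], [-0.001, 1.0, 0.001], [0.001, 0.001, -1.0]]
contact_force: [0.4, 5.7, -8.7]
finger_gap: 0.0155
grasp_force: 33.9
```

Emit:
{"op": "play_rows", "data": {
  "deltas": [
    [1,0,0,0.7,0,0,0],
    [1,0,0,1.4,0,0,0],
    [1,0,0,1.4,0,0,0]
  ]
}}

```text
time: 6.92
position: [0.639, 0.2404, 0.2226]
ee_rot: [[-1.0, -0.001, -0.001], [-0.001, 1.0, 0.001], [0.001, 0.001, -1.0]]
contact_force: [2.4, 6.0, -9.2]
finger_gap: 0.0157
grasp_force: 33.6
```

Emit:
{"op": "play_rows", "data": {
  "deltas": [
    [1,0,0,0.7,0,0,0],
    [1,0,0,1.2,0,0,0],
    [1,0,0,1.2,0,0,0]
  ]
}}

```text
time: 7.3
position: [0.639, 0.2404, 0.2227]
ee_rot: [[-1.0, -0.001, -0.002], [-0.001, 1.0, 0.0], [0.002, 0.0, -1.0]]
contact_force: [4.8, 6.0, -13.2]
finger_gap: 0.0154
grasp_force: 33.1
```

Emit:
{"op": "play_rows", "data": {
  "deltas": [
    [1,0,0,0.7,0,0,0],
    [1,0,0,0.7,0,0,0],
    [1,0,0,0.7,0,0,0]
  ]
}}

```text
time: 7.68
position: [0.6389, 0.2404, 0.2227]
ee_rot: [[-1.0, -0.001, -0.003], [-0.001, 1.0, 0.0], [0.003, 0.0, -1.0]]
contact_force: [5.8, 6.4, -17.9]
finger_gap: 0.0156
grasp_force: 32.7
```

Emit:
{"op": "play_rows", "data": {
  "deltas": [
    [1,0,0,0.4,0,0,0],
    [1,0,0,0.4,0,0,0],
    [1,0,0,0.4,0,0,0]
  ]
}}

```text
time: 8.05
position: [0.6389, 0.2404, 0.2227]
ee_rot: [[-1.0, -0.001, -0.004], [-0.001, 1.0, 0.0], [0.004, 0.0, -1.0]]
contact_force: [3.9, 6.6, -17.6]
finger_gap: 0.0156
grasp_force: 32.6
```

Force rises with no motion, well above the 13 N ripple, so the rail is on the stop. Next I ease down onto the pawl and release.

Emit:
{"op": "play_rows", "data": {
  "deltas": [
    [1,0,0,-2,0,0,0],
    [1,0,0,-4,0,0,0],
    [1,0,0,-4,0,0,0],
    [0.6,0,0,-4,0,0,0],
    [0,0,0,-4,0,0,0],
    [0,0,0,-4,0,0,0],
    [0,0,0,-4,0,0,0]
  ]
}}

```text
time: 8.93
position: [0.639, 0.2393, 0.2231]
ee_rot: [[-1.0, 0.0, 0.0], [0.0, 1.0, -0.0], [-0.0, -0.0, -1.0]]
contact_force: [-0.2, -0.0, 0.2]
finger_gap: 0.0845
grasp_force: 0.0
```

```bash
python3 - <<'E'
from h import *
snap('scene','s3');snap('side','d3')
for f,roi in(('s2',(355,180,390,222)),('s3',(355,180,390,222))):
    im=cv2.imread(f'pics/{f}.png')
a=[cv2.resize(cv2.imread(f'pics/{f}.png')[r[0]:r[0]+90,r[1]:r[1]+120],None,fx=3.3,fy=3.3) for f,r in(('s2',(180,310)),('s3',(180,310)),('d2',(180,270)),('d3',(180,270)))]
cv2.imwrite('pics/c5.png',np.vstack([np.hstack(a[:2]),np.hstack(a[2:])]))
E
```

```text
(no output)
```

View pics/c5.png

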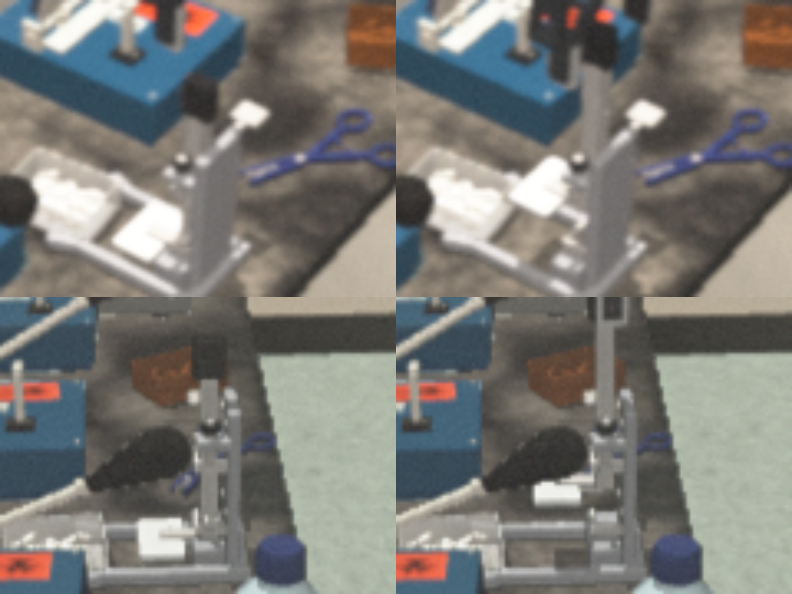

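The rail is standing high: the foot is clear above the channel and the handle is up in both views. A quick check of its height comes next.

```bash
python3 - <<'E'
from h import *
for t in(.002,.038,.050):
    print(t,'scene handle top',proj('s3',(.638,.240,.188+t)),'side foot near-bottom edge',proj('d3',(.6,.211,.012+t)),'side handle bottom',proj('d3',(.638,.240,.154+t)))
print('meas scene handle top s2,s3',180+75/3.3,180+25/3.3,'side foot',180+(558-297)/3.3,180+(507-297)/3.3,'hb',180+(380-297)/3.3,180+(322-297)/3.3)
E
```

```text
0.002 scene handle top [369.55904217 204.19295164] side foot near-bottom edge [319.61554234 259.49184225] side handle bottom [333.71335321 204.02542356]
0.038 scene handle top [370.28567793 191.80359149] side foot near-bottom edge [319.4271911  247.20327222] side handle bottom [333.72063648 190.53257925]
0.05 scene handle top [370.53520668 187.54905076] side foot near-bottom edge [319.36324171 243.0310318 ] side handle bottom [333.72311083 185.94866276]
meas scene handle top s2,s3 202.72727272727272 187.57575757575756 side foot 259.0909090909091 243.63636363636363 hb 205.15151515151516 187.57575757575756
```

Emit:
{"op": "play_rows", "data": {
  "deltas": [
    [0,0,0,30,0,0,0],
    [0,0,0,65,0,0,0],
    [0.3,-50,-2,70,0,0,0],
    [0.65,-100,-4,70,0,0,0],
    [0.65,-150,-6,70,0,0,0],
    [0.65,-200,-7,50,0,0,0],
    [0.65,-200,-7,0,0,0,0],
    [0.65,-200,-7,-50,0,0,0],
    [0.65,-200,-7,-100,0,0,0],
    [0.65,-200,-7,-100,0,0,0]
  ]
}}

```text
time: 10.28
position: [0.4356, 0.2309, 0.1199]
ee_rot: [[-1.0, -0.0, -0.008], [-0.0, 1.0, -0.004], [0.008, -0.004, -1.0]]
contact_force: [-0.1, -0.3, 0.9]
finger_gap: 0.0299
grasp_force: 0.0
```

```bash
python3 - <<'E'
from h import *
s=readout.get_state(); print(s['position'],s['finger_gap'],s['contact_force'])
c=snap('wrist','w3')
E
```

```text
[0.43561685 0.23085382 0.11987338] 0.029924962701013157 [-0.06902368 -0.29263509  0.89782079]
```

View pics/w3.png

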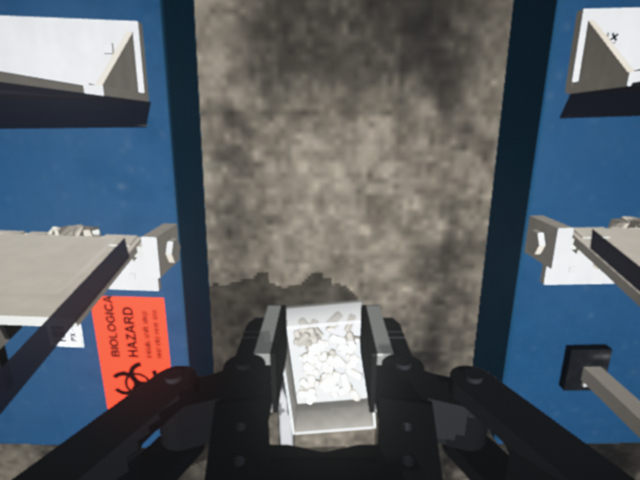

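The box's rear rim is at (287,306)–(362,302), with free bench behind it.

```bash
python3 - <<'E'
from h import *
print(plane('w3',287,306,.03),plane('w3',362,302,.03))
E
```

```text
[0.46233991 0.20772212 0.03      ] [0.4595923  0.25279969 0.03      ]
```

Emit:
{"op": "play_rows", "data": {
  "deltas": [
    [0.65,0,1,-30,0,0,0],
    [0.65,0,1,-60,0,0,0],
    [0.65,0,1,-80,0,0,0],
    [0.65,0,1,-93,0,0,0],
    [0.65,0,1,-93,0,0,0]
  ]
}}

```text
time: 10.95
position: [0.4398, 0.234, 0.0306]
ee_rot: [[-1.0, -0.0, 0.001], [-0.0, 1.0, 0.001], [-0.001, 0.001, -1.0]]
contact_force: [-0.4, -0.6, 0.4]
finger_gap: 0.0303
grasp_force: 0.0
```

Emit:
{"op": "play_rows", "data": {
  "deltas": [
    [0.65,6,1,-3,0,0,0],
    [0.65,13,2,-3,0,0,0],
    [0.65,20,2,-3,0,0,0],
    [0.65,27,3,-3,0,0,0],
    [0.65,34,3,-3,0,0,0],
    [0.65,41,4,-3,0,0,0],
    [0.65,48,5,-3,0,0,0],
    [0.65,55,6,-3,0,0,0],
    [0.65,55,6,-3,0,0,0]
  ]
}}

```text
time: 12.08
position: [0.4953, 0.2397, 0.0269]
ee_rot: [[-1.0, 0.0, 0.002], [0.0, 1.0, -0.0], [-0.002, -0.0, -1.0]]
contact_force: [-0.1, 0.1, 0.8]
finger_gap: 0.0296
grasp_force: 0.0
```

```bash
python3 - <<'E'
from h import *
snap('scene','s4');snap('side','d4');snap('wrist','w4')
a=[cv2.resize(cv2.imread(f'pics/{f}.png')[r[0]:r[0]+90,r[1]:r[1]+120],None,fx=3.3,fy=3.3) for f,r in(('s4',(190,300)),('d4',(190,260)))]
w=cv2.resize(cv2.imread('pics/w4.png')[220:480,140:500],(396,297))
cv2.imwrite('pics/c6.png',np.hstack([a[0],w]))
E
```

```text
(no output)
```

View pics/c6.png

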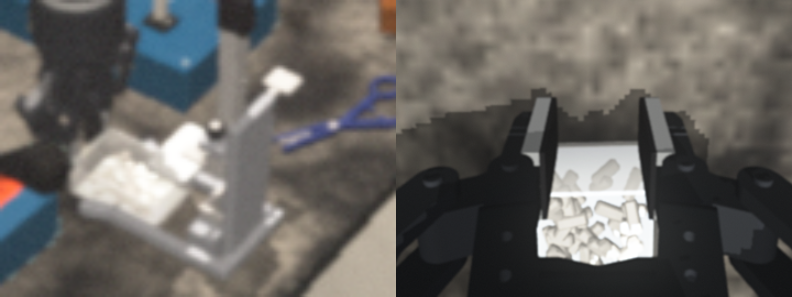

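The box is entering the mouth ahead of both fingers. The two bench and rim edges between them are at crop y≈143 and 190.

```bash
python3 - <<'E'
from h import *
P=lambda p,z:plane('w4',140+p[0]*360/396,220+p[1]*260/297,z).round(4)
print('rear bottom',P((202,143),0),'rear rim',P((202,190),.03),'alt rim',P((202,143),.03))
E
```

```text
rear bottom [0.5096 0.2386 0.    ] rear rim [0.5082 0.2385 0.03  ] alt rim [0.491  0.2385 0.03  ]
```

Emit:
{"op": "play_rows", "data": {
  "deltas": [
    [0.65,5,0,0,0,0,0],
    [0.65,10,0,0,0,0,0],
    [0.65,15,0,0,0,0,0],
    [0.65,20,0,0,0,0,0],
    [0.65,24,0,0,0,0,0],
    [0.65,28,0,0,0,0,0],
    [0.65,28,0,0,0,0,0]
  ]
}}

```text
time: 13.1
position: [0.5226, 0.2396, 0.0269]
ee_rot: [[-1.0, 0.0, 0.001], [0.0, 1.0, -0.0], [-0.001, -0.0, -1.0]]
contact_force: [1.0, -0.5, 0.6]
finger_gap: 0.0301
grasp_force: 0.0
```

Emit:
{"op": "play_rows", "data": {
  "deltas": [
    [0.65,0.7,0,0,0,0,0],
    [0.65,1.4,0,0,0,0,0],
    [0.65,2,0,0,0,0,0],
    [0.65,2,0,0,0,0,0]
  ]
}}

```text
time: 13.6
position: [0.5239, 0.2397, 0.0268]
ee_rot: [[-1.0, -0.0, -0.0], [-0.0, 1.0, 0.0], [0.0, 0.0, -1.0]]
contact_force: [-1.4, 0.5, 0.7]
finger_gap: 0.0301
grasp_force: 0.5
```

Emit:
{"op": "play_rows", "data": {
  "deltas": [
    [0.65,0.7,0,0,0,0,0],
    [0.65,1.4,0,0,0,0,0],
    [0.65,2,0,0,0,0,0],
    [0.65,2,0,0,0,0,0]
  ]
}}

```text
time: 14.1
position: [0.5261, 0.2396, 0.0268]
ee_rot: [[-1.0, -0.0, 0.0], [-0.0, 1.0, -0.0], [-0.0, -0.0, -1.0]]
contact_force: [-0.5, 0.7, 0.2]
finger_gap: 0.0299
grasp_force: 0.2
```

Emit:
{"op": "play_rows", "data": {
  "deltas": [
    [0.65,0.5,0,0,0,0,0],
    [0.65,1,0,0,0,0,0],
    [0.65,1.5,0,0,0,0,0],
    [0.65,1.5,0,0,0,0,0]
  ]
}}

```text
time: 14.6
position: [0.5276, 0.2396, 0.0268]
ee_rot: [[-1.0, -0.0, 0.0], [-0.0, 1.0, -0.0], [-0.0, -0.0, -1.0]]
contact_force: [-0.4, 1.0, 0.5]
finger_gap: 0.0298
grasp_force: 0.2
```

Emit:
{"op": "play_rows", "data": {
  "deltas": [
    [0.65,0.5,0,0,0,0,0],
    [0.65,1,0,0,0,0,0],
    [0.65,1,0,0,0,0,0]
  ]
}}

```text
time: 14.98
position: [0.5286, 0.2396, 0.0268]
ee_rot: [[-1.0, -0.0, 0.0], [-0.0, 1.0, -0.0], [-0.0, -0.0, -1.0]]
contact_force: [-1.0, 0.0, 0.6]
finger_gap: 0.0299
grasp_force: 0.2
```

Emit:
{"op": "play_rows", "data": {
  "deltas": [
    [0.65,0.5,0,0,0,0,0],
    [0.65,1,0,0,0,0,0],
    [0.65,1,0,0,0,0,0]
  ]
}}

```text
time: 15.35
position: [0.5296, 0.2396, 0.0268]
ee_rot: [[-1.0, -0.0, 0.0], [-0.0, 1.0, -0.0], [-0.0, -0.0, -1.0]]
contact_force: [-1.1, -0.4, -1.0]
finger_gap: 0.0298
grasp_force: 0.2
```

Emit:
{"op": "play_rows", "data": {
  "deltas": [
    [0.65,0.5,0,0,0,0,0],
    [0.65,1,0,0,0,0,0],
    [0.65,1,0,0,0,0,0]
  ]
}}

```text
time: 15.72
position: [0.5297, 0.2396, 0.0268]
ee_rot: [[-1.0, -0.0, -0.001], [-0.0, 1.0, 0.0], [0.001, 0.0, -1.0]]
contact_force: [-4.3, 0.8, 2.3]
finger_gap: 0.03
grasp_force: 1.8
```

The box is home: contact came at TCP x=0.5297, exactly where predicted. I'll press slightly to square it, back off, rise, and go over the pad.

Emit:
{"op": "play_rows", "data": {
  "deltas": [
    [0.65,0.4,0,0,0,0,0],
    [0.65,0.4,0,0,0,0,0],
    [0.65,0.4,0,0,0,0,0]
  ]
}}

```text
time: 16.1
position: [0.5298, 0.2396, 0.0267]
ee_rot: [[-1.0, -0.001, -0.002], [-0.001, 1.0, 0.0], [0.002, 0.0, -1.0]]
contact_force: [-5.2, 0.3, 3.8]
finger_gap: 0.03
grasp_force: 2.6
```

Emit:
{"op": "play_rows", "data": {
  "deltas": [
    [0.65,-3,0,0,0,0,0],
    [0.65,-15,0,0,0,0,0],
    [0.65,-35,0,0,0,0,0],
    [0.65,-50,0,20,0,0,0],
    [0.65,-60,0,70,0,0,0],
    [0.8,-60,0,130,0,0,0],
    [1,-60,0,190,0,0,0],
    [1,-60,0,250,0,0,0],
    [1,-40,0,300,0,0,0],
    [1,-40,0,300,0,0,0]
  ]
}}

```text
time: 17.35
position: [0.4939, 0.2407, 0.3313]
ee_rot: [[-1.0, 0.0, 0.01], [0.0, 1.0, 0.004], [-0.01, 0.004, -1.0]]
contact_force: [-0.6, 0.2, 0.1]
finger_gap: 0.0001
grasp_force: 0.0
```

```bash
python3 - <<'E'
from h import *
s=readout.get_state(); print(s['position'],s['time']); snap('wrist','w5')
g=cv2.cvtColor(cv2.imread('pics/w5.png'),cv2.COLOR_BGR2GRAY)
print('home rear rim expected',proj('w5',(.543,.240,.03)),'corners',proj('w5',(.543,.212,.03)),proj('w5',(.543,.268,.03)))
u=int(proj('w5',(.543,.240,.03))[0]);v=int(proj('w5',(.543,.240,.03))[1])
for k in range(v-24,v+25,3): print(k,[int(x) for x in g[k,u-40:u+44:4]])
E
```

```text
[0.49389667 0.24067434 0.33134571] 17.35
home rear rim expected [322.12287507 237.10824254] corners [297.3926274  237.13788743] [346.83730251 237.07861661]
213 [65, 55, 58, 60, 56, 54, 58, 57, 67, 57, 57, 60, 57, 55, 60, 68, 62, 56, 56, 58, 57]
216 [65, 56, 60, 66, 59, 55, 63, 61, 72, 62, 57, 62, 56, 54, 61, 62, 60, 61, 57, 58, 56]
219 [72, 91, 62, 71, 67, 67, 69, 67, 69, 73, 64, 63, 59, 58, 69, 68, 62, 72, 58, 121, 70]
222 [200, 202, 65, 75, 73, 72, 74, 78, 78, 92, 81, 66, 59, 61, 66, 69, 63, 68, 96, 235, 199]
225 [235, 233, 82, 74, 77, 86, 85, 82, 86, 90, 81, 67, 63, 64, 67, 66, 62, 64, 168, 234, 197]
228 [225, 234, 130, 80, 94, 102, 95, 99, 95, 92, 92, 83, 81, 79, 80, 70, 64, 57, 223, 233, 122]
231 [171, 234, 199, 89, 194, 197, 198, 199, 198, 200, 201, 201, 202, 202, 204, 113, 72, 84, 236, 233, 87]
234 [106, 235, 234, 122, 225, 227, 227, 228, 228, 229, 229, 222, 229, 228, 231, 143, 74, 148, 234, 213, 111]
237 [94, 226, 233, 200, 251, 251, 254, 249, 250, 251, 249, 255, 251, 254, 251, 209, 66, 210, 234, 153, 110]
240 [95, 178, 227, 214, 248, 249, 254, 246, 253, 248, 252, 249, 246, 254, 249, 210, 68, 206, 228, 111, 120]
243 [98, 158, 228, 227, 247, 246, 250, 252, 250, 246, 253, 249, 249, 253, 250, 207, 84, 224, 231, 113, 129]
246 [94, 153, 228, 229, 246, 244, 254, 253, 249, 246, 245, 248, 247, 250, 250, 211, 101, 225, 231, 122, 133]
249 [107, 146, 230, 232, 246, 251, 254, 251, 253, 248, 253, 254, 244, 253, 244, 212, 105, 229, 232, 116, 130]
252 [80, 129, 229, 226, 246, 251, 247, 254, 254, 252, 249, 248, 245, 255, 242, 213, 95, 231, 232, 124, 131]
255 [77, 90, 166, 225, 246, 249, 242, 254, 251, 247, 248, 252, 254, 251, 251, 217, 98, 231, 232, 125, 123]
258 [75, 88, 150, 210, 247, 248, 250, 254, 248, 232, 238, 248, 246, 246, 250, 220, 100, 231, 231, 131, 126]
261 [76, 88, 150, 209, 246, 249, 252, 254, 252, 247, 254, 253, 250, 254, 249, 212, 99, 230, 230, 119, 124]
```

The box is square and home: its rear edge is level at row ~234, and its columns 296–342 lie inside the channel. Now I move over the pad.

Emit:
{"op": "play_rows", "data": {
  "deltas": [
    [1,40,25,0,0,0,0],
    [1,85,50,0,0,0,0],
    [1,130,76,0,0,0,0],
    [1,145,76,-40,0,0,0],
    [1,145,76,-90,0,0,0],
    [1,145,76,-140,0,0,0],
    [1,145,76,-165,0,0,0],
    [1,145,76,-165,0,0,0],
    [1,145,76,-165,0,0,0]
  ]
}}

```text
time: 18.52
position: [0.6357, 0.3157, 0.1621]
ee_rot: [[-1.0, -0.0, 0.0], [-0.0, 1.0, -0.0], [-0.0, -0.0, -1.0]]
contact_force: [0.6, 0.2, -0.0]
finger_gap: 0.0002
grasp_force: 0.0
```

Emit:
{"op": "play_rows", "data": {
  "deltas": [
    [1,0,0,-12,0,0,0],
    [1,0,0,-22,0,0,0],
    [1,0,0,-29,0,0,0],
    [1,0,0,-31,0,0,0],
    [1,0,0,-31,0,0,0]
  ]
}}

```text
time: 19.15
position: [0.6358, 0.3156, 0.1307]
ee_rot: [[-1.0, -0.0, -0.0], [-0.0, 1.0, -0.0], [0.0, -0.0, -1.0]]
contact_force: [-0.2, 0.5, 0.7]
finger_gap: -0.0002
grasp_force: 0.0
```

Emit:
{"op": "play_rows", "data": {
  "deltas": [
    [1,0,0,-1,0,0,0],
    [1,0,0,-2,0,0,0],
    [1,0,0,-3,0,0,0],
    [1,0,0,-4,0,0,0],
    [1,0,0,-5,0,0,0],
    [1,0,0,-5,0,0,0]
  ]
}}

```text
time: 19.9
position: [0.6361, 0.3161, 0.1268]
ee_rot: [[-1.0, -0.0, 0.001], [-0.0, 1.0, 0.001], [-0.001, 0.001, -1.0]]
contact_force: [-1.4, 0.9, 3.7]
finger_gap: 0.0
grasp_force: 1.9
```

Emit:
{"op": "play_rows", "data": {
  "deltas": [
    [1,0,0,-1,0,0,0],
    [1,0,0,-2,0,0,0],
    [1,0,0,-3,0,0,0],
    [1,0,0,-4,0,0,0],
    [1,0,0,-4,0,0,0]
  ]
}}

```text
time: 20.52
position: [0.6362, 0.3162, 0.1219]
ee_rot: [[-1.0, -0.0, 0.001], [-0.0, 1.0, 0.001], [-0.001, 0.001, -1.0]]
contact_force: [0.1, 4.3, 4.4]
finger_gap: 0.0002
grasp_force: 2.5
```

Emit:
{"op": "play_rows", "data": {
  "deltas": [
    [1,0,0,-1,0,0,0],
    [1,0,0,-2,0,0,0],
    [1,0,0,-2,0,0,0]
  ]
}}

```text
time: 20.9
position: [0.6361, 0.3163, 0.1201]
ee_rot: [[-1.0, -0.0, 0.001], [-0.0, 1.0, 0.001], [-0.001, 0.001, -1.0]]
contact_force: [-0.4, 4.8, 5.4]
finger_gap: 0.0001
grasp_force: 2.8
```

Emit:
{"op": "play_rows", "data": {
  "deltas": [
    [1,0,0,-0.7,0,0,0],
    [1,0,0,-1,0,0,0],
    [1,0,0,-1,0,0,0]
  ]
}}

```text
time: 21.28
position: [0.6362, 0.3163, 0.12]
ee_rot: [[-1.0, -0.0, 0.001], [-0.0, 1.0, 0.002], [-0.001, 0.002, -1.0]]
contact_force: [-1.5, 4.7, 9.1]
finger_gap: -0.0005
grasp_force: 4.5
```

Emit:
{"op": "play_rows", "data": {
  "deltas": [
    [1,0,0,-0.5,0,0,0],
    [1,0,0,-0.5,0,0,0],
    [1,0,0,-0.5,0,0,0]
  ]
}}

```text
time: 21.65
position: [0.6362, 0.3163, 0.1199]
ee_rot: [[-1.0, -0.001, 0.002], [-0.001, 1.0, 0.002], [-0.002, 0.002, -1.0]]
contact_force: [-1.5, 3.5, 8.6]
finger_gap: 0.0003
grasp_force: 5.3
```

At the stop with about 9 N. I'll hold here while the foot sinks and check the handle height.

Emit:
{"op": "play_rows", "data": {
  "deltas": [
    [1,0,0,0,0,0,0],
    [1,0,0,0,0,0,0],
    [1,0,0,0,0,0,0],
    [1,0,0,0,0,0,0],
    [1,0,0,0,0,0,0],
    [1,0,0,0,0,0,0],
    [1,0,0,0,0,0,0],
    [1,0,0,0,0,0,0]
  ]
}}

```text
time: 22.65
position: [0.6362, 0.3163, 0.1199]
ee_rot: [[-1.0, -0.0, 0.002], [-0.0, 1.0, 0.002], [-0.002, 0.002, -1.0]]
contact_force: [-1.2, 4.5, 10.3]
finger_gap: -0.0
grasp_force: 5.3
```

```bash
python3 - <<'E'
from h import *
snap('side','d6');snap('scene','s6')
for f,g in(('d2','d6'),('s2','s6')):
  for n in(f,g):
    im=cv2.imread(f'pics/{n}.png').max(2)
    u=333 if n[0]=='d' else 369
    print(n,[int(x) for x in im[172:222,u]])
for t in(.002,.018,.05): print(t,[proj(n,(.638,.24,z+t)).round(1).tolist() for n in('d6','s6') for z in(.154,.188)])
E
```

```text
d2 [62, 66, 122, 139, 106, 92, 94, 108, 116, 111, 106, 105, 100, 96, 87, 82, 84, 82, 82, 70, 66, 67, 61, 58, 60, 62, 58, 60, 59, 58, 62, 55, 61, 138, 139, 133, 133, 133, 130, 133, 130, 132, 132, 130, 139, 190, 139, 75, 54, 71]
d6 [67, 61, 61, 59, 66, 98, 102, 106, 106, 110, 109, 106, 104, 75, 59, 64, 57, 62, 52, 58, 62, 60, 57, 53, 61, 54, 69, 115, 133, 134, 133, 132, 134, 133, 133, 130, 133, 132, 137, 136, 137, 131, 134, 133, 133, 134, 106, 66, 55, 69]
s2 [80, 121, 144, 160, 162, 162, 159, 148, 150, 195, 247, 248, 245, 250, 251, 254, 255, 253, 221, 145, 152, 149, 155, 153, 149, 151, 149, 131, 105, 83, 65, 62, 65, 62, 55, 53, 44, 49, 51, 52, 48, 48, 53, 78, 120, 144, 144, 144, 145, 148]
s6 [161, 162, 169, 170, 171, 169, 161, 145, 145, 196, 247, 248, 245, 250, 251, 254, 255, 253, 221, 146, 153, 152, 151, 136, 95, 53, 53, 49, 50, 45, 49, 45, 50, 51, 52, 46, 50, 61, 96, 136, 146, 141, 146, 144, 143, 148, 142, 148, 145, 143]
0.002 [[333.7, 204.0], [333.7, 191.3], [368.9, 215.4], [369.6, 204.2]]
0.018 [[333.7, 198.1], [333.7, 185.2], [369.2, 210.2], [369.9, 198.8]]
0.05 [[333.7, 185.9], [333.7, 172.7], [369.8, 199.4], [370.5, 187.5]]
```

The handle bottom is at side row 198.7 and scene row 210, which matches rail_travel 0.018: the foot is on the box. I release now.

Emit:
{"op": "play_rows", "data": {
  "deltas": [
    [1,0,0,3,0,0,0],
    [1,0,0,7,0,0,0],
    [1,0,0,15,0,0,0],
    [1,0,5,50,0,0,0],
    [1,0,10,100,0,0,0],
    [1,0,10,150,0,0,0],
    [1,0,10,170,0,0,0],
    [1,0,10,170,0,0,0],
    [1,0,10,170,0,0,0]
  ]
}}

```text
time: 23.88
position: [0.6352, 0.3246, 0.2861]
ee_rot: [[-1.0, 0.0, -0.003], [0.0, 1.0, -0.003], [0.003, -0.003, -1.0]]
contact_force: [-0.4, -0.4, -0.2]
finger_gap: -0.0001
grasp_force: 0.0
```

```bash
python3 - <<'E'
from h import *
snap('side','d7')
print([int(x) for x in cv2.imread('pics/d7.png').max(2)[190:206,333]])
s=readout.get_state();print(s['position'],s['contact_force'],s['time'])
print(order.hand_in())
E
```

```text
[58, 61, 56, 63, 58, 56, 56, 55, 63, 114, 134, 131, 135, 132, 130, 133]
[0.63507145 0.32464839 0.28578543] [-0.755132   -0.82199795 -1.01863767] 23.925
the job is handed in; nothing more can be done
None
```

The job is handed in at about 24 s with every step carried out: the rail went up to its stop screw and stood on the pawl, the box is home against the posts, the foot lies on the box at about 0.018 by the cameras, the pawl is released and the arm is clear; no verdict came back.

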